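Close the filled tea kettle and set it to boil

ROBOT

A 7-joint arm with a two-finger parallel gripper is mounted at the origin on the work surface. World frame = base frame: x ahead of the robot, y to its left, z up, the work surface at z = 0. Lengths are in m, angles in rad, forces in N, time in s.
With the tool pointing down it reaches from about 0.375 to 0.925 m from the base axis. Payload 3.1 kg.
Tool frame: the origin (TCP) lies midway between the tips of the shut fingers; the grasp point (between the pads) lies 19 mm behind it (env.grip_point_offset is the z of the grasp point in the tool frame, in m); z points along the fingers, y is the line along which they close (so a half turn about z gives the same grasp; the last joint's range is limited). The gripper opens to 85 mm and grips with 20 to 120 N. Pads are 22 mm wide; open, the fingers measure 114 mm over their backs; the gripper's body (76 mm by 85 mm) begins 54 mm behind the grasp point. The pads swing forward as they close: fully open they stand 13 mm farther back than shut.
Start: joints at [1.043, 0.383, 0.044, 1.598, -0.018, 1.161, -0.05], TCP at [0.271, -0.591, 0.231] pointing down, gripper open.
Joint ranges: [-2.61, 2.61], [-0.41, 2.15], [-1.48, 1.57], [0, 2.5], [-1.57, 4.71], [0.05, 1.97], [-2.85, 2.85]. Speed limits (rad/s): [2.79, 2.79, 3.14, 3.14, 3.14, 3.14, 3.14].

INTERFACE

Orientations are given as a rotation vector (axis times angle).
In Python, from bench import env gives the robot as it stands. The module is installed in compiled form; this text tells all that it offers.
- The arm moves only by the tool play_rows, never from a script. Its argument "increments" is a list of rows, each a list of 4 numbers: the shift along the world's x, y, z scaled (see below), then the turn about the world's z scaled (see below). In form: [[dx, dy, dz, spin], ...]. A call has 1 to 8 rows; each row shifts and turns the commanded pose from where the row before left it; what a row does not reach is not made up. The controller multiplies each number of a shift by 0.8 m and each number of a turn by 0.15 rad. A row lasts 1/8 s, in which the tool goes at most 62.5 mm and 10.7 degrees, less where a joint would pass 70% of its speed; a pose out of reach is approached as far as the arm can. A call with a number of a shift or a turn outside -1 to 1 is refused whole. A call with a gripper value outside its range is refused whole. "fingers" is the opening, from -1 (shut) to 1 (fully open), set as the call begins (left out, the last holds). The fingers move at their own pace and stop on an object; the grip force is fixed at half the most. Time passes only in rows, so rows that do not move let the fingers close. It gives the time, the measured TCP pose, the force, the opening and the grip force at its end, in the units of the state.
- env.observe(): the state, without advancing time (a new reading comes with each control period).
- env.capture(name): name is "scene" or "top"; returns a dict with "img" (480x640x3 uint8, red, green, blue), "range_z" (480x640 float32, m along the optical axis (not along the pixel's ray), 0 where there is no reading), "vfov" (degrees; the focal length in pixels is half the picture's height over the tangent of half this angle, whatever the lens; pixels are square), "cx", "cy" (the principal point, pixels), "distortion" ([k1, k2, p1, p2, k3] as OpenCV has them; the pictures are not rectified), "R" (3x3) and "t" (3): a world point X has camera coordinates R X + t. Camera axes: x right, y down, z forward; pixel columns grow to the right and rows downward; lengths in m; the calibration is good to about 2 mm. A picture is of the moment at which its call begins.
- env.hand_in(): hands the job in; it is judged then, once.
The state is a dict: "clock": time; "q": joint angles; "qvel": joint speeds; "effort": joint torques, N m; "eef_pos": TCP position; "tcp_rot": TCP orientation; "contact_force": force on the tool from outside, world axes, zero at the start; "torque": the same for the moment, N m; "opening": opening from 0.0 (shut) to 1.0 (fully open); "grasp_force": force on a finger pad.
Only numpy, scipy, OpenCV 4.12 (cv2) and the standard library are available. Lean on these libraries where they do the work, as an engineer would, in place of code of your own. Each camera call takes 0.05 s, during which the arm holds its last target. There are 200 camera calls.

TASK

The kettle on the tea stove has just been filled: push the filling spout aside with the fingertips, well clear of the kettle and towards the covered pot, then push the kettle's lid down until it is fully shut. Then, to start it heating, press the kettle's own key (of the two on the stove's front panel, the left one seen from the robot, on the kettle's side) right down and let it go. Do not lift the kettle or shove it out of its place, leave the other key alone, and leave the pot, cups and teapot where they stand.

Things in the scene. Friction and masses are not known exactly. Their poses are not given: they have to be found in the camera images.
- stove: Tea stove fixed to the table: flat dark unit 250 mm deep (x), 430 mm wide (y), top face 60 mm up. Origin: centre of its underside. -x is its front with the control panel, +y is left seen from the front. Two round plates 152 mm across, 4 mm high: the kettle stands on the left one (centre x +20, y +105 mm), the covered pot on the right one (x +20, y -105 mm)
- filler_pivot (a point): Point on the filling spout's upright axis (stove's x +105, y 0 mm, back of the stove between the plates), at the height of the middle of its level tube, 275 mm above the table. Below it a steel post 28 mm thick; the collar round the axis is 32 mm across and ends 4 mm above this point
- filler_nozzle (a point): Centre of the lower end of the filling spout's nozzle (227 mm above the table, 135 mm out from the pivot axis). From the pivot a level round steel tube 16 mm thick, its middle 275 mm above the table, runs straight for 115 mm, then bends down to the nozzle, 20 mm across
- filler (a joint): Swing of the filling spout about its upright axis, rad: 0 = nozzle over the centre of the kettle's plate; grows counter-clockwise seen from above, the nozzle passing the front of the stove towards the pot, which it is over at 1.7; stops at -0.25 and 1.75. Light friction (0.05 N m), stays where left. Starts near 0, in the way of the lid
- kettle: Loose steel kettle (about 1 kg with its water) on the left plate. Origin: centre of its underside. Body 134 mm across at the foot, 104 mm at the rim, rim 130 mm above its origin (194 mm above the table). Its +y axis points to the black loop handle (reaches 122 mm out from the centre, up to 130 mm high) and the lid's hinge; -y to its short pouring spout (to 94 mm out, 125 mm high)
- lid_hinge (a point): Middle of the kettle lid's hinge axis, 54 mm from the kettle's centre towards the handle, 132 mm above the kettle's underside. Its axes turn with the lid: -y from the hinge across the lid to its free edge, z is the outward normal of the lid's outer face (up when shut). The outer face lies 7 mm (8 mm over the black disc in the middle) from the hinge along z
- lid_edge (a point): On the outer face of the lid close to its free edge, 105 mm from the hinge, on a small black tab 24 mm wide. The lid is a flat round disc 102 mm across, centred 54 mm from the hinge, and the tab ends 112 mm from the hinge
- lid (a joint): Opening angle of the kettle's lid, rad: 0 = fully shut on the rim, 1.57 = standing upright over the handle side; stops at 1.6. The hinge is stiff enough (0.07 N m) that the lid stays wherever it is left, so it must be pushed all the way
- left_key_top (a point): Centre of the top of the left key, a round steel push key 26 mm across standing 9 mm proud of the stove's top (69 mm above the table), on the panel at the front of the stove, 35 mm left of the middle: heats the kettle
- left_key (a joint): Travel of the left key, m: 0 = up, 0.005 = right down; springs back; about 4 N when right down
- right_key_top (a point): Centre of the top of the right key, the same shape, 70 mm to the right of the left key: for the pot, to be left alone
- right_key (a joint): Travel of the right key, m, as for the left key
- pot: Loose covered steel pot on the right plate, 160 mm across the rim, 109 mm high with its glass lid and black knob. Origin: centre of its underside. Leave alone
- cup_a: Small white porcelain cup, 42 mm across, 52 mm high, on the table left of the stove. Origin: centre of its underside. Leave alone
- cup_b: Same kind of small white cup, on the table right of the stove. Leave alone
- teapot: Celadon teapot, body 94 mm across, 80 mm high, on the table left of the stove. Origin: centre of its underside. Leave alone
Things that resemble listed ones, but are neither listed nor needed, are in the scene too. Leave any red or yellow look-alike of the kettle alone.

How it is judged:
On the way, in this order (a step that is already met when the one before it is completed fails the run):
1. the filling spout is swung clear of the kettle, the lid still open (value of joint filler above 0.7 rad and value of joint lid above 0.3 rad), for 0.1 s.
2. the kettle's lid is fully shut (value of joint lid below 0.05 rad), for 0.1 s.
3. the left key is pressed right down (value of joint left_key above 0.004 m), for 0.05 s.
At the end, for the whole second after the job is handed in: The filling spout stands at least 0.7 rad away from the kettle, the lid is shut to within 0.05 rad (5 mm at its edge), both keys are up again, the kettle stands upright and still within 15 mm of where it stood, and the pot, cups and teapot are within 15 mm of where they stood (value of joint filler above 0.7 rad and value of joint lid below 0.05 rad and value of joint each of left_key, right_key below 0.001 m and distance of each of kettle, pot, cup_a, cup_b, teapot from where it was at the start of the episode below 0.015 m and angle between kettle's own z axis and vertical below 0.05 rad and linear speed of kettle below 0.01 m/s); the robot touches nothing.
It fails at once if the kettle is lifted off its plate (12 mm) (z of kettle in the frame of stove above 0.076 m).
It fails at once if the kettle is shoved more than 20 mm or tipped by more than 0.15 rad (distance of kettle from where it was at the start of the episode above 0.02 m or angle between kettle's own z axis and vertical above 0.15 rad).
It fails at once if the left key is pressed while the kettle's lid is still open (value of joint left_key above 0.003 m and value of joint lid above 0.1 rad).
It fails at once if the right key is pressed (value of joint right_key above 0.003 m).
It fails at once if the pot, a cup or the teapot is moved more than 20 mm (distance of any of pot, cup_a, cup_b, teapot from where it was at the start of the episode above 0.02 m).
It also fails if it takes over 70 s, if anything falls off the work surface, if the arm or the gripper's body presses on something with over 40 N, if the wrist force passes 120 N, or if a joint passes its speed limit or range.

## Working session

There is one attempt and no reset: what is moved stays moved. The work goes in short steps, Python scripts to look and compute and a tool call to move; the robot and the scene stay as the last step left them, time stands still between calls to the robot, and variables do not carry over. Pictures are saved under pics/ and viewed, at most 10 in all, crops included, and the job is handed in when it is done.

Besides the shell and the picture viewer there is one more tool, called after ">>>" as a command line: name --pt "numbers of a row" for each row, then --argument value for the rest. play_rows: Moves the arm, as the interface text tells. Its arguments: {"type":"object","properties":{"increments":{"type":"array"},"fingers":{"type":"number"}},"required":["increments"]}

```bash
mkdir -p pics
cat > h.py <<'E'
import numpy as np, cv2, pickle
from bench import env
def snap(tag):
    for n in ("scene","top"):
        c=env.capture(n); pickle.dump(c,open(f"pics/{tag}_{n}.pkl","wb")); cv2.imwrite(f"pics/{tag}_{n}.png",c["img"][:,:,::-1])
def load(tag,n): return pickle.load(open(f"pics/{tag}_{n}.pkl","rb"))
def K(c):
    f=c["img"].shape[0]/2/np.tan(np.radians(c["vfov"])/2); return np.array([[f,0,c["cx"]],[0,f,c["cy"]],[0,0,1]])
def rays(c,uv):
    p=cv2.undistortPoints(np.array(uv,float).reshape(-1,1,2),K(c),np.array(c["distortion"],float)).reshape(-1,2)
    return np.c_[p,np.ones(len(p))]
def depthpts(c,uv):
    uv=np.array(uv).reshape(-1,2); z=c["range_z"][uv[:,1].astype(int),uv[:,0].astype(int)]
    return ((rays(c,uv)*z[:,None])-c["t"])@c["R"]
def onplane(c,uv,h):
    d=rays(c,uv)@c["R"]; o=-c["R"].T@np.array(c["t"]); return o+d*((h-o[2])/d[:,2])[:,None]
def proj(c,X):
    return cv2.projectPoints(np.array(X,float).reshape(-1,1,3),cv2.Rodrigues(np.array(c["R"],float))[0],np.array(c["t"],float),K(c),np.array(c["distortion"],float))[0].reshape(-1,2)
E
python3 - <<'E'
from h import *
snap("a"); s=env.observe(); print({k:np.round(v,3) for k,v in s.items()})
for n in("scene","top"):
    c=load("a",n); print(n,c["vfov"],c["distortion"],-c["R"].T@np.array(c["t"]),c["R"])
E
```

```text
{'clock': np.float64(0.1), 'q': array([ 1.043,  0.384,  0.044,  1.599, -0.018,  1.161, -0.05 ]), 'qvel': array([-0.   , -0.001, -0.001, -0.002, -0.002, -0.001, -0.001]), 'effort': array([ 3.0000e-03, -4.3473e+01,  1.0300e+00, -2.5045e+01,  1.1000e-02,
        5.0000e-03,  0.0000e+00]), 'eef_pos': array([ 0.27, -0.59,  0.23]), 'tcp_rot': array([-3.067e+00, -6.700e-01,  1.000e-03]), 'contact_force': array([-0.592, -0.486, -0.058]), 'torque': array([-0.058,  0.058, -0.023]), 'grasp_force': np.float64(0.0), 'opening': np.float64(1.0)}
scene 52.05990356632105 [0.00571966 0.         0.         0.         0.        ] [ 1.1509048  -0.84877855  0.85319158] [[ 0.81053614  0.58563144 -0.00818387]
 [ 0.29542976 -0.42087139 -0.85766458]
 [-0.5057197   0.69275038 -0.51414443]]
top 47.047059651526396 [-0.05237514  0.          0.          0.          0.        ] [0.25097122 0.02044181 1.32105998] [[ 0.01079229 -0.99986204 -0.01262681]
 [-0.98221215 -0.00823274 -0.18759402]
 [ 0.18746418  0.01442678 -0.98216549]]
```

View pics/a_scene.png

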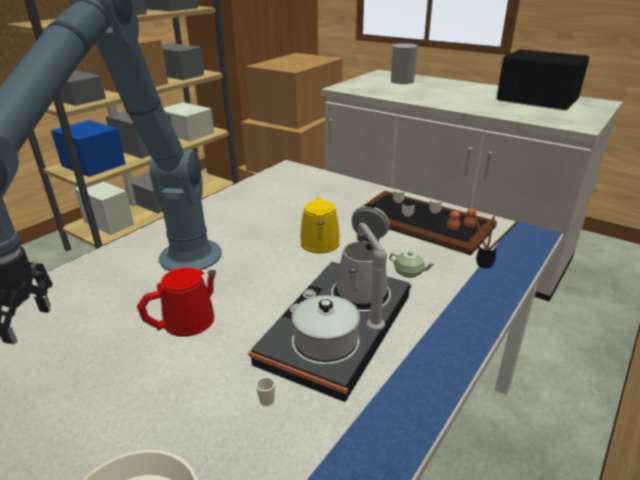

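View pics/a_top.png

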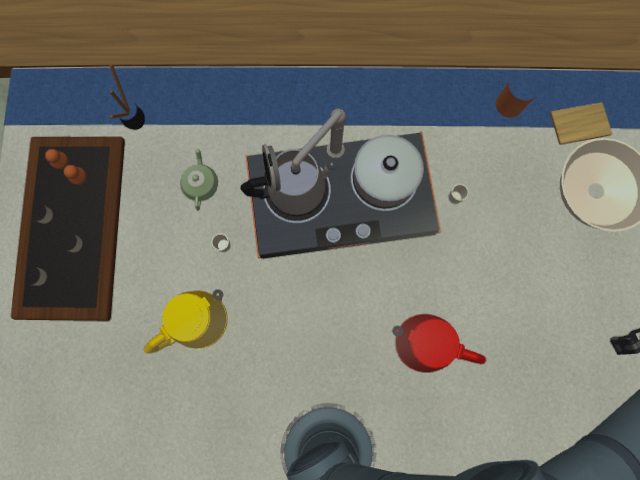

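The top view shows the steel kettle at (296,185), with its lid standing open on the handle side at (268,168). The spout pivot is at (338,115) and its nozzle at (296,168). The left key is at (333,235) and the right key at (363,231).

The kettle could be confused with the yellow one at (190,318) or the red one at (432,342). I choose the steel one because it stands on the stove's left plate. The keys could be confused with each other, and I choose the left one at (333,235).

Run:
```python
from h import *
a=load("a","top");b=load("a","scene")
A=cv2.resize(a["img"][90:270,230:450],(0,0),fx=3,fy=3,interpolation=cv2.INTER_CUBIC)[:,:,::-1]
cv2.imwrite("pics/cropA.png",A)
B=cv2.resize(b["img"][190:400,240:420],(0,0),fx=2.8,fy=2.8,interpolation=cv2.INTER_CUBIC)[:,:,::-1]
cv2.imwrite("pics/cropB.png",B)
# keys: bright blobs in panel
g=cv2.cvtColor(a["img"],cv2.COLOR_RGB2GRAY)
m=np.zeros_like(g); m[222:246,316:382]=(g[222:246,316:382]>110)*255
n,l,st,ce=cv2.connectedComponentsWithStats(m)
for i in range(1,n):
    if st[i,4]>30: print("key",ce[i],st[i],onplane(a,ce[i],.069),depthpts(a,ce[i]))
# depth cloud in both, world; kettle region
for n,c in(("top",a),("scene",b)):
    u,v=np.meshgrid(np.arange(640),np.arange(480)); P=depthpts(c,np.c_[u.ravel(),v.ravel()]); ok=c["range_z"].ravel()>0
    P=P[ok]; np.save(f"pics/{n}.npy",P)
    r=(P[:,0]>.3)&(P[:,0]<.8)&(abs(P[:,1])<.35)
    t=P[r&(P[:,2]>.05)&(P[:,2]<.0615)]; print(n,"stovetop",len(t),cv2.minAreaRect(t[:,:2].astype(np.float32)))
    f=P[r&(P[:,2]>.262)&(P[:,2]<.29)]; print("tube",len(f),f.min(0) if len(f) else 0,f.max(0) if len(f) else 0)
print(onplane(a,[(337,113),(296,168)],.275))
```

```text
key [362.79874214 230.4591195 ] [356 224  14  14 159] [[ 0.50154188 -0.075439    0.069     ]] [[ 0.50146125 -0.07540815  0.0694029 ]]
key [332.95625 234.50625] [326 228  15  14 160] [[ 0.49142724 -0.00643192  0.069     ]] [[ 0.49163631 -0.00645528  0.06791138]]
key [372.93617021 244.25531915] [360 242  22   4  47] [[ 0.46933683 -0.09858788  0.069     ]] [[ 0.48204759 -0.10551644 -0.00388073]]
top stovetop 7921 ((0.5066439509391785, 0.0016101598739624023), (0.4460619390010834, 0.6750010251998901), 5.345348358154297)
tube 928 [ 0.54272306 -0.0259008   0.26233755] [0.71295066 0.13919091 0.28999537]
scene stovetop 5297 ((0.5285205841064453, 0.006537884473800659), (0.6779987812042236, 0.45538148283958435), 89.8628921508789)
tube 674 [ 0.54752672 -0.03051616  0.2620985 ] [0.71794904 0.13816475 0.28986211]
[[ 0.70203623 -0.00925137  0.275     ]
 [ 0.58534662  0.07166215  0.275     ]]
```

View pics/cropA.png

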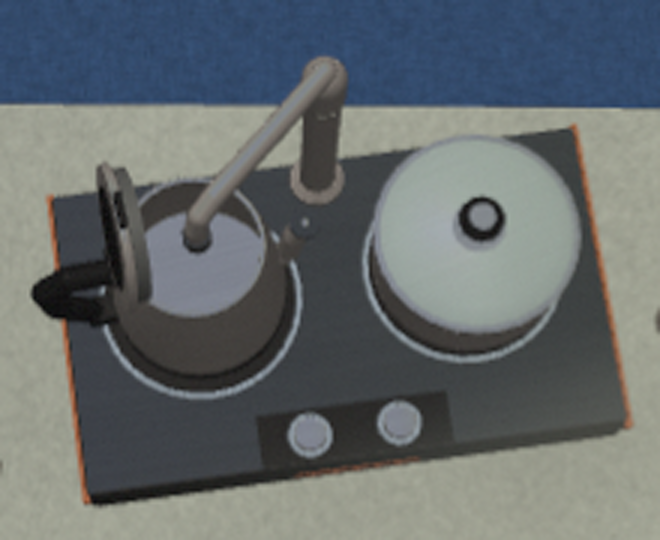

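View pics/cropB.png

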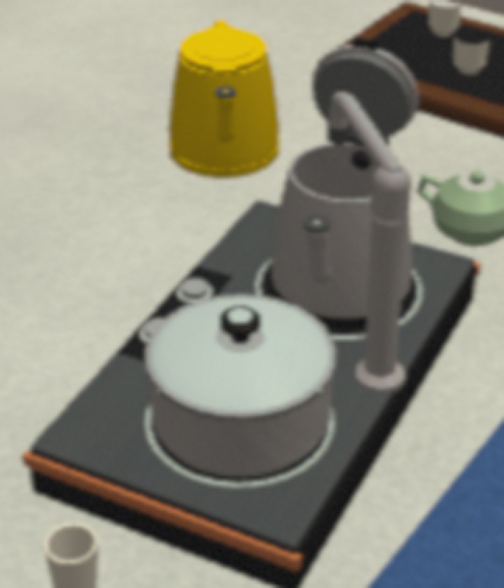

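The crops confirm it. The steel kettle has its lid upright on the left (crop A 125,235) and the spout tube runs from (325,75) to (198,235). Keys: left (310,435), right (400,422). Next I measure the lid, rim and tube from the depth in both views.

Run:
```python
from h import *
ck=np.array([.602,.082])
piv=np.array([.702,-.009])
for n in("top","scene"):
    P=np.load(f"pics/{n}.npy")
    f=P[(P[:,2]>.262)&(P[:,2]<.29)]; d=np.hypot(*(f[:,:2]-piv).T)
    seg=f[(d>.03)&(d<.105)&(f[:,1]<.1)]; vx,vy,x,y=cv2.fitLine(seg[:,:2].astype(np.float32),cv2.DIST_HUBER,0,.01,.01).ravel()
    print(n,"tube dir deg",np.degrees(np.arctan2(vy,vx)),"pt",x,y,"zmax",np.percentile(seg[:,2],98))
    col=f[d<.03]; print(" piv blob",col.min(0),col.max(0),len(col))
    L=P[(np.hypot(*(P[:,:2]-ck).T)<.16)&(P[:,2]>.215)&(P[:,1]>.105)]
    print(" lid",len(L),L.min(0),L.max(0))
    m=L.mean(0); _,s,vt=np.linalg.svd(L-m); print(" mean",m,"normal",vt[2],"rms",s/np.sqrt(len(L)))
    R=P[(np.hypot(*(P[:,:2]-ck).T)<.09)&(P[:,2]>.186)&(P[:,2]<.198)]
    print(" rim",len(R),cv2.minEnclosingCircle(R[:,:2].astype(np.float32)),R.min(0),R.max(0))
    H=P[(np.hypot(*(P[:,:2]-ck).T)<.15)&(np.hypot(*(P[:,:2]-ck).T)>.085)&(P[:,2]>.13)&(P[:,2]<.196)]
    print(" handle/spout", [ (g.mean(0),len(g)) for g in (H[H[:,1]>.12],H[H[:,1]<.04]) if len(g)])
```

```text
top tube dir deg -39.877754 pt 0.6469657 0.029594209 zmax 0.2850243272975286
 piv blob [ 0.67468719 -0.0259008   0.26233755] [0.71295066 0.01094154 0.28636392] 217
 lid 560 [0.54255399 0.10501478 0.21678836] [0.63600749 0.14525449 0.31133584]
 mean [0.58474827 0.12165418 0.27766233] normal [-0.25941477  0.93231397  0.25198144] rms [0.02563721 0.0211248  0.00516489]
 rim 421 ((0.5975363254547119, 0.08070588111877441), 0.08995746821165085) [ 0.55038984 -0.00552637  0.1860291 ] [0.65449606 0.16947869 0.1976933 ]
 handle/spout [(array([0.57372551, 0.17988405, 0.17345978]), 172), (array([ 0.649097  , -0.03242691,  0.154716  ]), 322)]
scene tube dir deg -40.961075 pt 0.6489165 0.02505227 zmax 0.2832150008637489
 piv blob [ 0.67473801 -0.03051616  0.2620985 ] [0.71794904 0.00929018 0.28374079] 175
 lid 745 [0.54369038 0.10507288 0.2150402 ] [0.64190667 0.14051809 0.30614611]
 mean [0.60459969 0.11696094 0.26338978] normal [ 0.25499348 -0.96660448 -0.02557534] rms [0.02584701 0.02149187 0.00478673]
 rim 201 ((0.6079862117767334, 0.06236526742577553), 0.06879670917987823) [ 0.55318121 -0.00520557  0.18601945] [0.64738435 0.1276504  0.19683741]
 handle/spout [(array([0.58663274, 0.18607324, 0.16546263]), 4), (array([ 0.66728861, -0.02148065,  0.16238898]), 304)]
```

>>> play_rows --pt "0 0 0.047 0" --pt "0 0 0.047 0" --pt "0 0 0.047 0" --pt "0 0 0.047 0" --pt "0.031 0.052 0 0" --pt "0.031 0.052 0 0" --pt "0.031 0.052 0 0" --pt "0.031 0.052 0 0" --fingers -1

```text
clock: 1.1
eef_pos: [0.3705, -0.4228, 0.381]
tcp_rot: [-3.068, -0.67, 0.001]
contact_force: [0.2, -1.1, 0.7]
opening: -0.002
grasp_force: 0.0
```

>>> play_rows --pt "0.031 0.052 0 0" --pt "0.031 0.052 0 0" --pt "0.031 0.052 0 0" --pt "0.031 0.052 0 0" --pt "0.031 0.052 0 0" --pt "0.031 0.052 0 0" --pt "0.031 0.052 0 0" --pt "0.031 0.052 0 0"

```text
clock: 2.1
eef_pos: [0.5687, -0.0904, 0.3811]
tcp_rot: [-3.069, -0.67, 0.001]
contact_force: [1.6, 0.4, 0.1]
opening: 0.005
grasp_force: 0.0
```

>>> play_rows --pt "0.031 0.052 0 0" --pt "0.031 0.052 0 0" --pt "0 0 0 0" --pt "0 0 0 0"

```text
clock: 2.6
eef_pos: [0.6177, -0.0091, 0.3809]
tcp_rot: [3.069, 0.67, -0.003]
contact_force: [0.5, -0.4, -0.5]
opening: -0.001
grasp_force: 0.0
```

>>> play_rows --pt "0.034 0.056 0 0" --pt "0.034 0.056 0 0" --pt "0 0 0 0" --pt "0 0 -0.04 0" --pt "0 0 -0.04 0" --pt "0 0 -0.04 0" --pt "0 0 -0.038 0" --pt "0 0 0 0"

```text
clock: 3.6
eef_pos: [0.6701, 0.077, 0.2518]
tcp_rot: [3.069, 0.664, -0.012]
contact_force: [0.5, 0.1, 0.0]
opening: 0.001
grasp_force: 0.0
```

>>> play_rows --pt "-0.012 -0.013 0 0" --pt "-0.012 -0.013 0 0" --pt "-0.013 -0.013 0 0" --pt "-0.013 -0.013 0 0" --pt "-0.007 -0.012 0 0" --pt "-0.007 -0.012 0 0" --pt "0 0 0 0"

```text
clock: 4.47
eef_pos: [0.6206, 0.0185, 0.255]
tcp_rot: [3.069, 0.667, -0.002]
contact_force: [0.8, 0.0, -0.1]
opening: -0.001
grasp_force: 0.0
```

>>> play_rows --pt "-0.004 -0.017 0 0" --pt "-0.004 -0.017 0 0" --pt "0.003 -0.016 0 0" --pt "0.003 -0.016 0 0" --pt "0.006 -0.012 0 0" --pt "0 0 0 0"

```text
clock: 5.22
eef_pos: [0.6248, -0.0442, 0.255]
tcp_rot: [3.069, 0.666, -0.001]
contact_force: [0.4, -0.2, 0.5]
opening: -0.002
grasp_force: 0.0
```

Run:
```python
from h import *
snap("b")
a=load("b","top")["img"][90:270,200:450];b=load("b","scene")["img"][150:400,220:440]
A=cv2.resize(a,(400,288));B=cv2.resize(b,(400,455)); B=B[:455]
o=np.zeros((455,800,3),np.uint8);o[:288,:400]=A;o[:,400:]=B
cv2.imwrite("pics/b.png",o[:,:,::-1])
```

```text
(no output)
```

View pics/b.png

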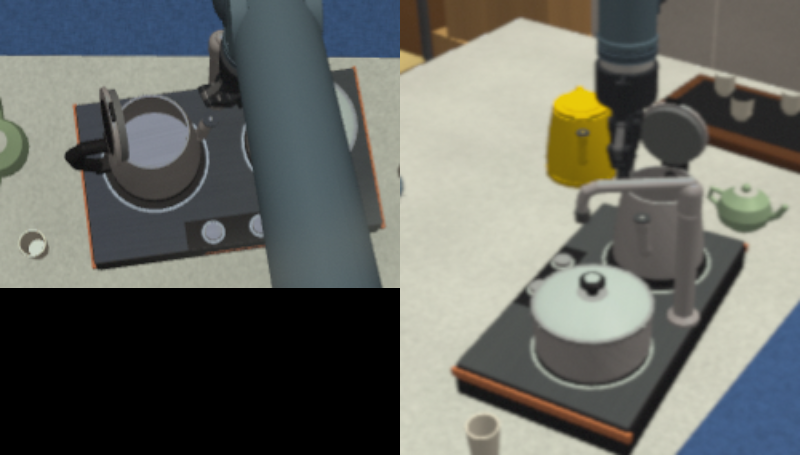

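The spout has swung: its nozzle is now at (585,212) in the right-hand panel, in front of the pot. The lid is still upright at (675,135), and the kettle hasn't moved. I now measure the spout's angle and the lid.

Run:
```python
from h import *
for n in("scene","top"):
    c=load("b",n)
    u,v=np.meshgrid(np.arange(640),np.arange(480)); P=depthpts(c,np.c_[u.ravel(),v.ravel()]); P=P[c["range_z"].ravel()>0]
    if n=="scene":
        f=P[(P[:,2]>.264)&(P[:,2]<.287)&(P[:,0]<.67)&(P[:,0]>.5)&(P[:,1]>-.15)&(P[:,1]<-.025)]
        vx,vy,x,y=cv2.fitLine(f[:,:2].astype(np.float32),cv2.DIST_HUBER,0,.01,.01).ravel(); print("tube",len(f),np.degrees(np.arctan2(vy,vx)),x,y,f.min(0))
    L=P[(P[:,0]>.53)&(P[:,0]<.66)&(P[:,2]>.215)&(P[:,2]<.33)&(P[:,1]>.09)&(P[:,1]<.2)]
    m=L.mean(0); _,s,vt=np.linalg.svd(L-m); print(n,len(L),m,vt[2],s/np.sqrt(len(L)),L.min(0),L.max(0), L[L[:,2]>.295].mean(0))
    R=P[(np.hypot(P[:,0]-.602,P[:,1]-.081)<.06)&(P[:,2]>.188)&(P[:,2]<.197)]; print("rim",cv2.minEnclosingCircle(R[:,:2].astype(np.float32)))
```

```text
tube 346 39.833523 0.63989043 -0.07133682 [ 0.59424519 -0.10617235  0.26450572]
scene 955 [0.59916238 0.11515662 0.25905629] [ 0.27992626 -0.95916892 -0.04045084] [0.0248139  0.02411897 0.00425817] [0.55191635 0.09742198 0.21518873] [0.64337796 0.14295236 0.30632931] [0.59455735 0.11739752 0.30052931]
rim ((0.6027352213859558, 0.07981570065021515), 0.05850489065051079)
top 572 [0.58415188 0.12111972 0.27755013] [ 0.27162676 -0.92977175 -0.24848219] [0.02583354 0.02072248 0.00542718] [0.54293308 0.10308355 0.21553896] [0.63650014 0.14519185 0.30948153] [0.59022241 0.12078457 0.30104414]
rim ((0.6005593538284302, 0.08387912809848785), 0.05689099058508873)
```

Δ is about 1.4 rad, so the spout is clear. The lid stands at about 1.45 rad with its hinge near (0.588, 0.133, 0.196). I back off and come round behind the lid.

>>> play_rows --pt "-0.008 0.01 0 0" --pt "-0.008 0.01 0 0" --pt "0 0 0.053 0" --pt "0 0 0.053 0" --pt "0 0 0.053 0" --pt "-0.012 0.066 0 0" --pt "-0.012 0.066 0 0" --pt "-0.012 0.066 0 0"

```text
clock: 6.32
eef_pos: [0.5816, 0.1349, 0.3829]
tcp_rot: [3.069, 0.672, 0.001]
contact_force: [0.5, 0.2, -0.7]
opening: -0.002
grasp_force: 0.0
```

>>> play_rows --pt "-0.012 0.066 0 0" --pt "0 0 0 0" --pt "0 0 0 0"

```text
clock: 6.7
eef_pos: [0.5727, 0.1855, 0.3825]
tcp_rot: [3.068, 0.672, 0.0]
contact_force: [-0.4, 0.3, -0.1]
opening: 0.002
grasp_force: 0.0
```

>>> play_rows --pt "0 0 -0.046 0" --pt "0 0 -0.046 0" --pt "0 0 -0.047 0" --pt "0 0 0 0" --pt "0.005 -0.017 0 0" --pt "0.005 -0.017 0 0" --pt "0.005 -0.017 0 0" --pt "0 0 0 0"

```text
clock: 7.7
eef_pos: [0.5866, 0.1416, 0.272]
tcp_rot: [3.07, 0.663, 0.002]
contact_force: [0.4, -0.0, -0.7]
opening: -0.003
grasp_force: 0.0
```

>>> play_rows --pt "0.003 -0.011 0 0" --pt "0.003 -0.011 0 0" --pt "0.003 -0.011 0 0" --pt "0.003 -0.01 -0.003 0" --pt "0.003 -0.01 -0.004 0" --pt "0.002 -0.009 -0.004 0" --pt "0 0 0 0"

```text
clock: 8.57
eef_pos: [0.599, 0.0932, 0.2619]
tcp_rot: [3.069, 0.667, -0.001]
contact_force: [-0.4, 0.4, 0.3]
opening: 0.002
grasp_force: 0.0
```

>>> play_rows --pt "0.002 -0.008 -0.007 0" --pt "0.002 -0.008 -0.007 0" --pt "0.002 -0.008 -0.007 0" --pt "0.001 -0.004 -0.008 0" --pt "0.001 -0.004 -0.008 0" --pt "0.001 -0.004 -0.008 0" --pt "0 0 0 0"

```text
clock: 9.45
eef_pos: [0.6056, 0.0654, 0.2255]
tcp_rot: [-3.069, -0.669, 0.003]
contact_force: [-0.3, -0.6, -1.2]
opening: 0.002
grasp_force: 0.0
```

>>> play_rows --pt "0 -0.002 -0.007 0" --pt "0 -0.002 -0.007 0" --pt "0 -0.002 -0.007 0" --pt "0 -0.002 -0.005 0" --pt "0 0 -0.003 0" --pt "0 0 0 0"

```text
clock: 10.2
eef_pos: [0.6061, 0.0594, 0.2032]
tcp_rot: [3.069, 0.67, -0.0]
contact_force: [-0.1, -0.6, -0.1]
opening: 0.005
grasp_force: 0.0
```

>>> play_rows --pt "0 0 -0.003 0" --pt "0 0 -0.002 0" --pt "0 0 0 0" --pt "0 0 0 0"

```text
clock: 10.7
eef_pos: [0.6062, 0.0595, 0.2029]
tcp_rot: [3.068, 0.669, 0.001]
contact_force: [-6.1, -0.7, 14.1]
opening: -0.001
grasp_force: 6.9
```

It presses with 14 N at z = 0.203, which is the height of a shut lid. I lift, head for the key and take a look.

>>> play_rows --pt "0 0 0.01 0" --pt "0 0 0.03 0" --pt "0 0 0.06 0" --pt "0 0 0.06 0" --pt "-0.048 -0.028 0 0" --pt "-0.048 -0.028 0 0" --pt "-0.048 -0.028 0 0" --pt "0 0 0 0"

```text
clock: 11.7
eef_pos: [0.4884, -0.0103, 0.3267]
tcp_rot: [3.069, 0.663, -0.003]
contact_force: [0.3, -0.4, -0.3]
opening: 0.005
grasp_force: 0.0
```

Run:
```python
from h import *
snap("c")
a=load("c","top")["img"][90:270,200:450];b=load("c","scene")["img"][150:400,220:440]
o=np.zeros((455,800,3),np.uint8);o[:288,:400]=cv2.resize(a,(400,288));o[:,400:]=cv2.resize(b,(400,455))
cv2.imwrite("pics/c.png",o[:,:,::-1])
for n in("scene","top"):
    c=load("c",n)
    u,v=np.meshgrid(np.arange(640),np.arange(480)); P=depthpts(c,np.c_[u.ravel(),v.ravel()]); P=P[c["range_z"].ravel()>0]
    R=P[(np.hypot(P[:,0]-.602,P[:,1]-.081)<.045)&(P[:,2]>.19)&(P[:,2]<.25)]
    if len(R)>20: m=R.mean(0); print(n,len(R),m,np.linalg.svd(R-m)[2][2] if len(R)<5000 else 0,R.min(0),R.max(0))
```

```text
scene 279 [0.5941871  0.0902807  0.20212695] [-6.19314563e-04 -3.19674110e-03 -9.99994699e-01] [0.55813535 0.03679936 0.19783606] [0.63854498 0.12513836 0.20510413]
top 1251 [0.60054668 0.08385661 0.2031513 ] [-0.00178234  0.00329875  0.99999297] [0.55715251 0.03895511 0.19675063] [0.64642642 0.12577797 0.21297441]
```

View pics/c.png

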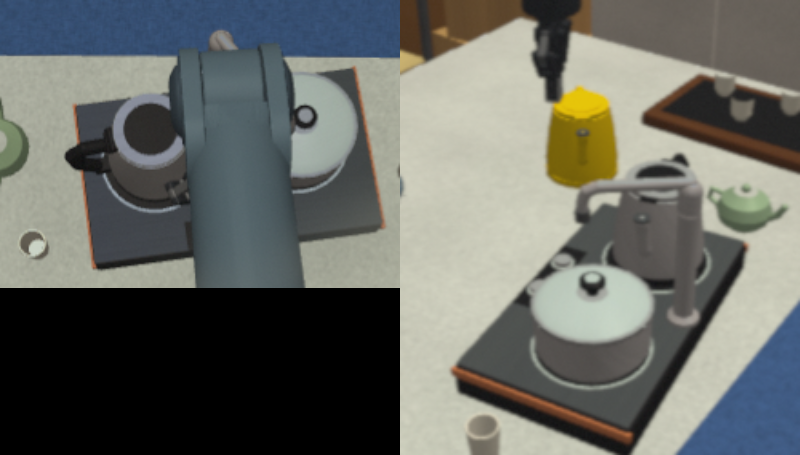

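The lid is flat, with its normal within 0.004 rad of vertical and its top at z = 0.203. The kettle at left panel (150,140) is in place, and the spout nozzle at right panel (585,210) is clear. Now the left key.

>>> play_rows --pt "0.004 0.005 -0.05 0" --pt "0 0 -0.05 0" --pt "0 0 -0.05 0" --pt "0 0 -0.05 0" --pt "0 0 -0.05 0" --pt "0 0 -0.05 0" --pt "0 0 0 0" --pt "0 0 0 0"

```text
clock: 12.8
eef_pos: [0.4959, -0.0026, 0.0883]
tcp_rot: [-3.068, -0.672, -0.004]
contact_force: [0.7, -0.0, 0.1]
opening: 0.001
grasp_force: 0.0
```

>>> play_rows --pt "0 0 -0.012 0" --pt "0 0 -0.008 0" --pt "0 0 -0.004 0" --pt "0 0 -0.004 0" --pt "0 0 0 0" --pt "0 0 0 0"

```text
clock: 13.55
eef_pos: [0.4941, -0.0038, 0.0652]
tcp_rot: [3.069, 0.67, 0.0]
contact_force: [-1.9, -0.1, 3.9]
opening: 0.004
grasp_force: 1.6
```

>>> play_rows --pt "0 0 -0.002 0" --pt "0 0 -0.002 0" --pt "0 0 0 0" --pt "0 0 0 0"

```text
clock: 14.05
eef_pos: [0.4942, -0.0038, 0.0637]
tcp_rot: [3.068, 0.669, -0.002]
contact_force: [-6.1, -0.9, 16.6]
opening: 0.0
grasp_force: 8.7
```

The force rose to 16.6 N at z = 0.0637, so the key is on its stop. I release it, rise clear and check.

>>> play_rows --pt "0 0 0.02 0" --pt "0 0 0.05 0" --pt "0 0 0.06 0" --pt "0 0 0.07 0" --pt "0 0 0.07 0" --pt "0 0 0.07 0" --pt "0 0 0 0"

```text
clock: 14.92
eef_pos: [0.4975, -0.0031, 0.3395]
tcp_rot: [3.066, 0.67, 0.019]
contact_force: [0.4, 1.3, -0.9]
opening: 0.002
grasp_force: 0.0
```

>>> play_rows --pt "-0.02 -0.06 0 0" --pt "-0.02 -0.06 0 0" --pt "-0.02 -0.06 0 0" --pt "-0.02 -0.06 0 0" --pt "-0.02 -0.06 0 0" --pt "-0.02 -0.06 0 0" --pt "0 0 0 0" --pt "0 0 0 0"

```text
clock: 15.92
eef_pos: [0.398, -0.2907, 0.3325]
tcp_rot: [-3.067, -0.67, 0.001]
contact_force: [0.8, -0.3, 0.2]
opening: 0.001
grasp_force: 0.0
```

Run:
```python
from h import *
snap("d")
a,d=load("a","top"),load("d","top")
cv2.imwrite("pics/d.png",d["img"][:,:,::-1])
print([depthpts(x,[(333,234),(363,230)])[:,2] for x in (a,d)])
c=d;u,v=np.meshgrid(np.arange(640),np.arange(480)); P=depthpts(c,np.c_[u.ravel(),v.ravel()])
R=P[(np.hypot(P[:,0]-.602,P[:,1]-.081)<.06)&(P[:,2]>.195)&(P[:,2]<.25)];print(R.mean(0),np.linalg.svd(R-R.mean(0))[2][2],cv2.minEnclosingCircle(R[:,:2].astype(np.float32)))
s=env.observe();print(s["eef_pos"],s["contact_force"])
```

```text
[array([0.06718227, 0.06894355]), array([0.07021814, 0.06484772])]
[0.60153639 0.0806182  0.20267664] [5.26611173e-04 2.63362122e-03 9.99996393e-01] ((0.6009359955787659, 0.08044327795505524), 0.0599697083234787)
[ 0.39878657 -0.28978693  0.33306374] [-0.47007671  0.23401143 -0.20832187]
```

View pics/d.png

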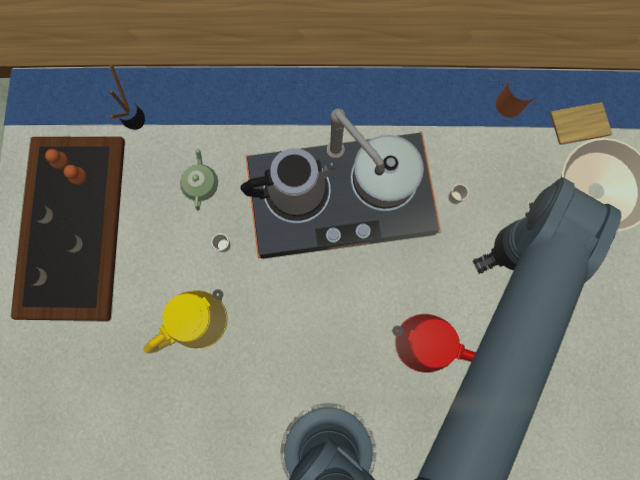

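The lid is shut at (295,172), the spout is over the pot at (380,165), the keys are up at (333,235) and (363,231), and everything else is where it started. I hand it in.

```bash
python3 -c "
from bench import env
print(env.hand_in())"
```

```text
the job is handed in; nothing more can be done
None
```

I swung the filling spout aside over the pot, shut the kettle's lid fully, pressed the left key right down and released it, and handed the job in at about 16 s; no verdict was returned.

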